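# Prime the reagent pump: three clicks and hold

### The job

Prime the reagent pump on the bench: with the flat opener, not with the fingers, lever the snug splash cover up until it snaps open, then lay the opener flat on the bench again. Then move the pump's spring-return priming lever exactly three clicks, never on to the fourth, and finish while still holding it there: do not let go, the lever springs back. Leave the jar, tube rack and beaker where they stand.

Things in the scene. Friction and masses are not known exactly. Their poses are not given: they have to be found in the camera images.
- pump: White reagent pump fixed to the bench: base 160 (x) x 210 (y) x 45 mm high, its centre 25 mm in +x of the origin, which lies on the bench below the lever's pivot. Own x points from its front (robot's side) to its back, y left, z up. Cover bracket, 100 mm high, at x -20 to -2, y 34 to 108 mm. Glass cylinder 46 mm across, 184 mm high, at x 65, y -60 mm.
- cover_angle (a joint): Hinge of the splash cover, rad: 0 shut, grows as its front edge rises, stop at 1.8. Hinge line parallel to the pump's y, at pump x -20 mm, height 102.5 mm. A spring holds it shut (about 3 N up at the front edge lifts it, less as it rises); past about 0.66 rad the spring throws it open by itself and keeps it near 1.8 rad (about upright).
- cover: The cover: flat grey plate 110 (hinge to front edge) x 70 x 5 mm; shut, it lies level over the lever's knob. Origin: middle of the hinge line (pump x -20, y 71 mm, height 102.5 mm); the plate runs from there along its own -x. In front and at the sides it is open; the space under its front edge is free down to the bench.
- cover_lip (a point): Middle of the cover's front edge, on its underside (height 100 mm when shut; pump x -130, y 71 mm).
- opener: Flat opener lying loose on the bench, 120 g: white handle 80 long (x) x 20 wide (y) x 24 mm high and, in front of it in +x, a steel blade 70 mm long, 18 mm wide, 3 mm thick, level at 12 mm above the handle's underside. Origin: centre of the handle's underside; the centre of mass is about 15 mm in +x of it. Starts pointing roughly away from the robot.
- opener_tip (a point): Middle of the end of the opener's blade: 110 mm in +x and 12 mm above the opener's origin.
- lever_angle (a joint): Priming lever, rad: 0 at rest on its stop, grows counterclockwise from above (knob goes from the pump's left front towards its right), stop at 1.44; vertical axis through the pump's origin. Clicks every 0.24 rad: push at the knob swells to about 7 N, drops to about 2 N, is 4 N in the notch at 0.24, 0.48, 0.72 (third click). Let go, it flies back to 0.
- lever: The priming lever: steel arm, 14 mm wide, 7 mm thick, at 51 to 58 mm height, with an upright knob on its end; in front of the base only the bench lies below it. Origin: on its pivot axis, 48 mm above the bench, straight above the pump's origin. At rest it points to the pump's left front, 140 degrees from the pump's +x.
- knob (a point): Upright bright metal knob on the lever's end: cylinder 18 mm across, 40 mm high, 110 mm from the pivot axis. This point: centre of its underside, 53 mm above the bench (top at 93 mm). At rest at pump x -84, y 71 mm, under the cover. Rigid with the arm: a tight grip that does not turn with the lever rubs and hides the clicks.
- jar: White lidded jar, 60 mm across, 85 mm high, bystander left of the pump; origin at the centre of its underside.
- rack: White tube rack, 70 x 130 mm, 84 mm high with its tubes, bystander left of the work; origin at the centre of its underside.
- beaker: Small glass beaker, 60 mm across, 70 mm high, bystander to the right; origin at the centre of its underside.
There are look-alikes about, which are no part of the job. What is shaped like the opener but blue is not meant.

How it is judged:
By the outcome, as a careful person would: the job done as asked, in the order asked, and still so for the second after the job is handed in, while the arm keeps its last pose, push and grip.
It also fails if it takes over 67 s, if anything falls off the work surface, if the arm or the gripper's body presses on something with over 40 N, if the wrist force passes 120 N, or if a joint passes its speed limit or range.

### The arm

A 6-joint arm with a two-finger parallel gripper is mounted at the origin on the work surface. World frame = base frame: x ahead of the robot, y to its left, z up, the work surface at z = 0. Lengths are in m, angles in rad, forces in N, time in s.
With the tool pointing down it reaches from about 0.4 to 0.825 m from the base axis. Payload 7 kg.
Tool frame: the origin (TCP) lies on the centre line of the jaws, within the pads' length; the fingertips stand ctrl.tips_ahead ahead of it and the grasp point (between the pads) is the TCP (ctrl.tips_ahead is the distance from the TCP to the fingertips, in m); z points along the fingers, y is the line along which they close (so a half turn about z gives the same grasp; the last joint's range is limited). The gripper opens to 85 mm and grips with 20 to 120 N. Pads are 22 mm wide; open, the fingers measure 114 mm over their backs; the gripper's body (76 mm by 85 mm) begins 54 mm behind the grasp point. The pads swing forward as they close: fully open they stand 13 mm farther back than shut.
Start: joints at [-0.982, 0.359, 0.012, 0, -1.224, -0.288], TCP at [0.2, -0.645, 0.25] pointing down, gripper open.
Joint ranges: [-3.07, 3.07], [-1.43, 2.12], [-1.02, 1.25], [-3.03, 1.67], [-3.05, -0], [-3.03, 3.03]. Speed limits (rad/s): [2.39, 2.39, 3.01, 3.14, 3.14, 3.14].

### API

Orientations are given as a unit quaternion [x, y, z, w].
In Python, from workcell import telemetry, optics, sign_off, models, ctrl gives the robot as it stands. The module is installed in compiled form; this text tells all that it offers.
- The arm moves only by the tool drive_tool, never from a script. Its argument "series" is a list of rows, each a list of 5 numbers: the shift along the world's x, y, z in cm, then the turn about the world's z in rad, then the closure, from 0 (fully open) to 1 (shut). A call has 1 to 20 rows; each row is the pose to reach, as a shift and turn from the pose commanded when the call began; what a row does not reach only later rows make up. A row lasts 1/8 s, in which the tool goes at most 62.5 mm and 10.7 degrees, less where a joint would pass 70% of its speed; a pose out of reach is approached as far as the arm can. A call with a gripper value outside its range is refused whole. The fingers move at their own pace and stop on an object; "grip_force" is the grip in N (left out, the last holds). Time passes only in rows, so rows that repeat a pose let the fingers close. It gives the time, the measured TCP pose, the force, the opening and the grip force at its end, in the units of the state.
- telemetry.observe(): the state, without advancing time (a new reading comes with each control period).
- optics.get_image(name): name is "side" or "top"; returns the picture (480x640x3 uint8, red, green, blue); there is no depth.
- optics.calibration(name): a dict with "fx", "fy", "cx", "cy" (pixels), "dist" ([k1, k2, p1, p2, k3] as OpenCV has them; the pictures are not rectified), "T" (4x4, takes a point from camera to world coordinates). Camera axes: x right, y down, z forward; pixel columns grow to the right and rows downward; lengths in m; the calibration is good to about 2 mm. A picture is of the moment at which its call begins. calibration takes no time and is no camera call.
- sign_off(): hands the job in; it is judged then, once.
Trained networks look in the newest picture that a camera, given by its name, has taken for a name from the list of things; names that differ only in an ending like _2 or _b are one class to them, and where a whole thing is asked for, a point or a joint stands for the part that bears it (a point fixed in the world has none). Each returns a list of dicts, best first, with "p" (0 to 1); they miss things now and then, are a little off and sometimes report something else, mostly with a low value. They report only what shows in the picture. A call takes as long as a camera call. They do not tell look-alikes from the thing itself.
- models.boxes_of(camera, label): "position" ([x, y, z] in m, in the coordinates of the camera as it stood for that picture, good to about 4 mm: the middle of the surface that is visible of it).
- models.spot_point(camera, label): "position" ([x, y, z] in m, in the coordinates of the camera as it stood for that picture, good to about 4 mm: a listed point, or the origin of a listed thing).
The state is a dict: "t": time; "joint_pos": joint angles; "qd": joint speeds; "tau": joint torques, N m; "eef_pos": TCP position; "eef_rot": TCP orientation; "wrist_force": force on the tool from outside, world axes, zero at the start; "moment": the same for the moment, N m; "gripper_width": opening from 0.0 (shut) to 1.0 (fully open); "grip_force": force on a finger pad.
Only numpy, scipy, OpenCV 4.12 (cv2) and the standard library are available. Lean on these libraries where they do the work, as an engineer would, in place of code of your own. Each camera call takes 0.05 s, during which the arm holds its last target. There are 200 camera calls.

## Working session

There is one attempt and no reset: what is moved stays moved. The work goes in short steps, Python scripts to look and compute and a tool call to move; the robot and the scene stay as the last step left them, time stands still between calls to the robot, and variables do not carry over. Pictures are saved under pics/ and viewed, at most 10 in all, crops included, and the job is handed in when it is done.

Besides the shell and the picture viewer there is one more tool, called after "Emit:" as a command line: name --pt "numbers of a row" for each row, then --argument value for the rest. drive_tool: Moves the arm, as the interface text tells. Its arguments: {"type":"object","properties":{"series":{"type":"array"},"grip_force":{"type":"number"}},"required":["series"]}

```bash
mkdir -p pics
cat > h.py <<'E'
import numpy as np, cv2
from workcell import telemetry, optics, sign_off, models, ctrl
def look(cam,name,crop=None,scale=1):
    im=optics.get_image(cam)
    if crop: im=im[crop[1]:crop[3],crop[0]:crop[2]]
    im=cv2.resize(im,None,fx=scale,fy=scale,interpolation=cv2.INTER_CUBIC)
    cv2.imwrite('pics/'+name,im[:,:,::-1])
def w(cam,p):
    T=np.array(optics.calibration(cam)['T']); return (T@np.append(p,1))[:3]
def pix(cam,P):
    c=optics.calibration(cam);T=np.linalg.inv(np.array(c['T']))
    K=np.array([[c['fx'],0,c['cx']],[0,c['fy'],c['cy']],[0,0,1]])
    return cv2.projectPoints(np.array(P,float).reshape(-1,1,3),cv2.Rodrigues(T[:3,:3])[0],T[:3,3],K,np.array(c['dist']))[0][:,0]
def ray(cam,uv,z):
    "pixel -> world point at height z"
    c=optics.calibration(cam);T=np.array(c['T'])
    K=np.array([[c['fx'],0,c['cx']],[0,c['fy'],c['cy']],[0,0,1]])
    n=cv2.undistortPoints(np.array(uv,float).reshape(-1,1,2),K,np.array(c['dist']))[:,0]
    d=np.c_[n,np.ones(len(n))]@T[:3,:3].T
    return T[:3,3]+d*((z-T[2,3])/d[:,2])[:,None]
def find(cam,labels,kind='spot_point'):
    for l in labels:
        for r in getattr(models,kind)(cam,l):
            P=w(cam,r['position']); print(cam,l,round(r['p'],2),P.round(4),pix(cam,P)[0].round())
E
python3 - <<'E'
from h import *
s=telemetry.observe(); print(s['eef_pos'],s['eef_rot'],s['t'],ctrl.tips_ahead)
for c in('side','top'):
    look(c,c+'0.png'); print(c,np.array(optics.calibration(c)['T'])[:3].round(3))
    find(c,['pump','cover_lip','cover','opener','opener_tip','knob','jar','rack','beaker'])
E
```

```text
[ 0.19981252 -0.64425684  0.24934269] [-1.49776435e-01  9.88719517e-01  8.30446073e-04 -2.14971449e-04] 0.0 0.019
side [[-0.837 -0.321  0.443 -0.007]
 [-0.547  0.51  -0.663  0.8  ]
 [-0.013 -0.798 -0.603  0.805]]
side pump 0.84 [ 0.731  -0.0198 -0.0025] [261. 224.]
side cover_lip 0.98 [0.5951 0.0475 0.1008] [286. 222.]
side cover 0.79 [0.7051 0.0453 0.104 ] [248. 205.]
side cover 0.32 [ 0.7316 -0.0206 -0.0024] [261. 224.]
side opener 0.91 [ 0.5149 -0.1707  0.0017] [366. 220.]
side opener 0.73 [ 0.4972 -0.2829  0.002 ] [393. 201.]
side opener 0.63 [ 0.3091 -0.2503 -0.0021] [455. 232.]
side opener 0.62 [ 0.4792 -0.3994  0.0026] [418. 183.]
side opener_tip 0.74 [ 0.599  -0.3128  0.0112] [365. 182.]
side opener_tip 0.74 [ 0.4185 -0.274   0.0101] [419. 209.]
side opener_tip 0.64 [ 0.6025 -0.1131  0.0133] [324. 217.]
side opener_tip 0.56 [ 0.4942 -0.5093  0.0054] [430. 163.]
side knob 0.5 [0.6489 0.0396 0.0504] [271. 230.]
side knob 0.21 [ 0.5985 -0.3166  0.009 ] [366. 182.]
side jar 0.95 [ 0.6614  0.3454 -0.0019] [175. 327.]
side jar 0.67 [ 0.709  -0.2985  0.0025] [328. 176.]
side rack 0.
[... 302 characters left out ...]
6 [ 6.567e-01  3.376e-01 -6.000e-04] [178. 186.]
top cover_lip 0.93 [0.5927 0.0431 0.1032] [294. 202.]
top cover 0.68 [0.7026 0.0478 0.1059] [294. 154.]
top cover 0.41 [ 0.7284 -0.0134  0.0504] [321. 153.]
top opener 0.98 [ 0.4737 -0.3927 -0.0009] [477. 266.]
top opener 0.95 [ 0.3116 -0.2555 -0.0034] [421. 334.]
top opener 0.63 [ 0.5105 -0.1717  0.0041] [385. 248.]
top opener_tip 0.81 [ 0.5973 -0.3155  0.0097] [445. 214.]
top opener_tip 0.66 [ 0.4947 -0.5025  0.0132] [524. 257.]
top jar 0.77 [ 0.6561  0.3416 -0.0016] [177. 186.]
top rack 0.93 [0.383  0.2992 0.0031] [185. 297.]
top beaker 0.78 [ 7.100e-01 -3.036e-01  2.000e-04] [437. 170.]
top beaker 0.18 [ 0.494  -0.2863 -0.0026] [432. 256.]
```

View pics/top0.png

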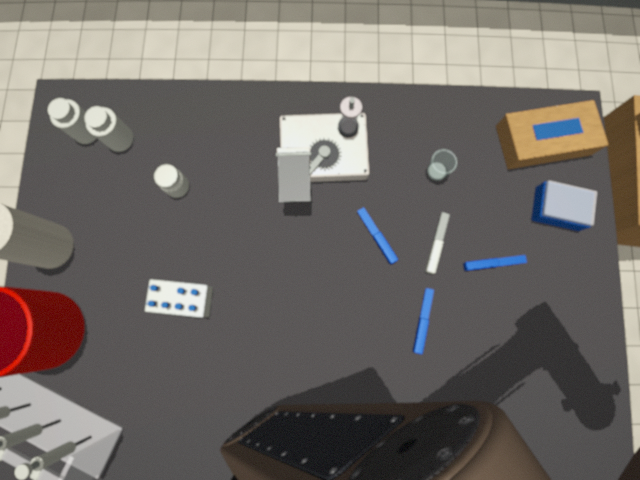

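View pics/side0.png

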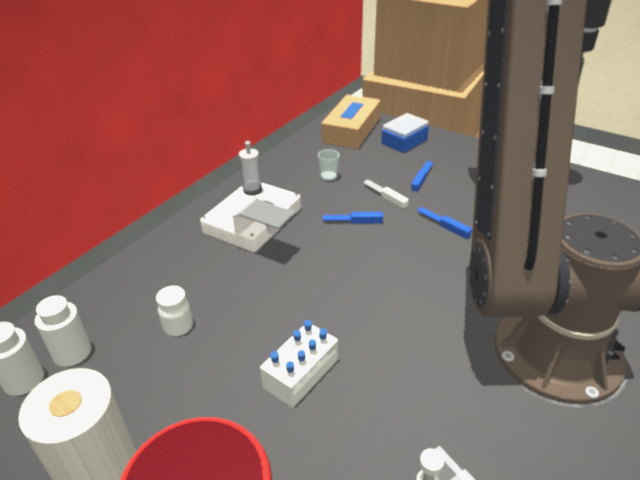

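Could be taken for the opener (top picture): white one at (437,243), and blue ones at (378,236), (496,263) and (425,320). The white one fits the description. I'm checking it in a close crop together with the pump.

Run:
```python
from h import *
look('top','crop1.png',(270,90,470,285),3)
for i in range(2):
  optics.get_image('top');find('top',['opener','opener_tip','pump','cover_lip','cover'])
```

```text
top opener 0.82 [ 0.3072 -0.2521 -0.0027] [420. 336.]
top opener 0.77 [ 0.4737 -0.3935  0.0018] [478. 265.]
top opener 0.68 [ 0.491  -0.2822 -0.0032] [431. 258.]
top opener 0.61 [ 0.5094 -0.1686  0.0052] [384. 248.]
top opener_tip 0.75 [ 0.4938 -0.5059  0.0121] [525. 257.]
top opener_tip 0.62 [0.3805 0.2981 0.0027] [185. 299.]
top opener_tip 0.61 [ 0.5997 -0.3133  0.0077] [444. 213.]
top opener_tip 0.6 [ 0.6069 -0.111   0.0098] [360. 208.]
top opener_tip 0.58 [ 0.4153 -0.2781  0.0118] [431. 289.]
top pump 0.77 [ 0.7307 -0.0259 -0.0045] [326. 160.]
top pump 0.36 [ 0.4918 -0.2866 -0.0029] [433. 257.]
top cover_lip 0.82 [0.5925 0.0438 0.1036] [294. 202.]
top cover 0.71 [0.7047 0.0495 0.1073] [293. 153.]
top opener 0.95 [ 0.305  -0.2516 -0.0012] [419. 337.]
top opener 0.86 [ 0.5108 -0.1688  0.005 ] [384. 248.]
top opener 0.66 [ 0.4925 -0.2826 -0.0029] [431. 257.]
top opener 0.63 [ 0.4755 -0.3944  0.0018] [478. 265.]
top opener_tip 0.92 [ 0.597  -0.3125  0.0101] [443. 214.]
top opener_tip 0.78 [ 0.6071 -0.1108  0.0109] [360. 208.]
top opener_tip 0.74 [ 0.4946 -0.5025  0.0114] [524. 257.]
top opener_tip 0.74 [ 0.4156 -0.2747  0.0125] [430. 289.]
top pump 0.79 [ 0.7322 -0.0263 -0.0028] [326. 160.]
top cover_lip 0.9 [0.5949 0.046  0.1031] [293. 201.]
top cover 0.96 [0.7038 0.0473 0.1041] [294. 154.]
```

View pics/crop1.png

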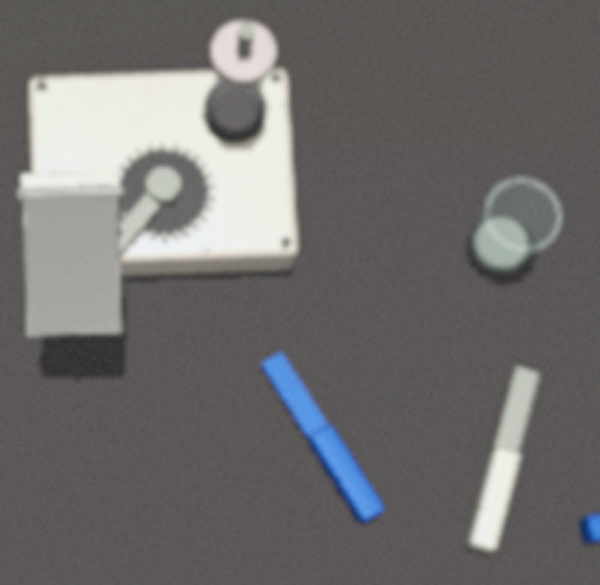

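The white opener runs from its handle end at crop (484,548) to a grey steel blade tip at (527,370). That is full-picture (431,273) to (446,213), which matches the description. The cover's front edge is at crop (27,337) to (122,333).

Run:
```python
from h import *
f=lambda P:np.array(P)/3+[270,90]
print(ray('top',f([[484,546],[508,452]]),.022).round(4), ray('top',f([[527,371]]),.0135).round(4))
print('cover',ray('top',f([[27,337],[122,333]]),.105).round(4))
B=ray('top',f([[30,76],[290,70],[298,255]]),.045);print('base',B.round(4),(B[0]+B[2])/2,
 [np.degrees(np.arctan2(*(B[0]-B[1])[[0,1]])),np.degrees(np.arctan2(*(B[2]-B[1])[[1,0]]))])
print('pivot',ray('top',f([[163,184]]),.065).round(4))
```

```text
[[ 0.4536 -0.2765  0.022 ]
 [ 0.5282 -0.2972  0.022 ]] [[ 0.5961 -0.3168  0.0135]]
cover [[0.591  0.076  0.105 ]
 [0.5956 0.0066 0.105 ]]
base [[ 0.8256  0.0885  0.045 ]
 [ 0.8357 -0.1225  0.045 ]
 [ 0.6783 -0.1289  0.045 ]] [ 0.75194732 -0.02017835  0.045     ] [np.float64(-2.7411526668528343), np.float64(-177.6775220084522)]
pivot [[ 0.7272 -0.0212  0.065 ]]
```

Emit:
drive_tool --pt "8 9 -3 -0.15 0.4" --pt "16 18 -6 -0.3 0.4" --pt "24 27 -9 -0.45 0.4" --pt "30.6 35.3 -13 -0.576 0.4" --pt "30.6 35.3 -13 -0.576 0.4" --pt "30.6 35.3 -13 -0.576 0.4" --pt "30.6 35.3 -13 -0.576 0.4" --pt "30.6 35.3 -13 -0.576 0.4" --pt "30.6 35.3 -13 -0.576 0.4" --pt "30.6 35.3 -13 -0.576 0.4"

```text
t: 2.9
eef_pos: [0.506, -0.2916, 0.1203]
eef_rot: [0.137, 0.991, -0.0, -0.0]
wrist_force: [-0.6, -0.1, 1.8]
gripper_width: 0.597
grip_force: 0.0
```

Run:
```python
from h import *
s=telemetry.observe(); print(s['t'],s['eef_pos'],s['eef_rot'],s['gripper_width'],s['wrist_force'])
look('side','s1.png',(250,60,530,270),2.8)
```

```text
2.9 [ 0.50597436 -0.29161046  0.1203488 ] [ 1.36796309e-01  9.90599190e-01 -4.44290194e-05 -1.16165991e-04] 0.597276280382255 [-0.57188705 -0.07732229  1.83302593]
```

View pics/s1.png

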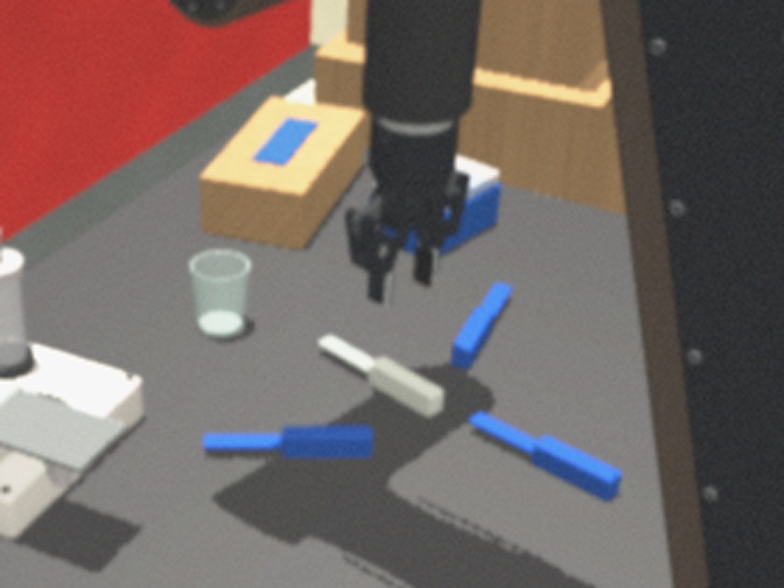

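The gripper (crop (405,290)) hangs above the white handle (crop (405,385)), lined up with it. I'm going down to grasp.

Emit:
drive_tool --pt "0 0 -4 0 0.4" --pt "0 0 -7.5 0 0.4" --pt "0 0 -9.7 0 0.4" --pt "0 0 -9.7 0 0.4" --pt "0 0 -9.7 0 1" --pt "0 0 -9.7 0 1" --pt "0 0 -9.7 0 1" --pt "0 0 -9.7 0 1" --pt "0 0 -9.7 0 1" --pt "0 0 -9.7 0 1" --grip_force 90

```text
t: 4.2
eef_pos: [0.5069, -0.2922, 0.0252]
eef_rot: [0.137, 0.991, -0.0, 0.001]
wrist_force: [-1.1, -1.6, 6.4]
gripper_width: 0.216
grip_force: 88.6
```

Emit:
drive_tool --pt "0 0 4 0 1" --pt "-1 4 7.3 0 1" --pt "-2 9 7.3 0.08 1" --pt "-3 14 7.3 0.16 1" --pt "-3.6 19 7.3 0.24 1" --pt "-3.6 24 7.3 0.32 1" --pt "-3.6 29 7.3 0.32 1" --pt "-3.6 33 7.3 0.32 1" --pt "-3.6 33 7.3 0.32 1" --pt "-3.6 33 7.3 0.32 1" --pt "-3.6 33 7.3 0.32 1"

```text
t: 5.58
eef_pos: [0.4699, 0.0376, 0.0965]
eef_rot: [-0.022, 1.0, 0.0, 0.0]
wrist_force: [0.4, 0.7, -0.8]
gripper_width: 0.206
grip_force: 88.4
```

Run:
```python
from h import *
s=telemetry.observe(); print(s['t'],s['eef_pos'],s['eef_rot'],s['gripper_width'],s['wrist_force'])
look('side','s2.png',(200,120,400,270),4)
find('side',['opener','opener_tip','cover_lip'])
optics.get_image('top');find('top',['opener_tip','cover_lip'])
```

```text
5.575 [0.46985894 0.03759281 0.09648502] [-2.18565731e-02  9.99761112e-01  6.70467588e-05  6.90461015e-05] 0.20553992976462682 [ 0.42483319  0.71916394 -0.81978522]
side opener 0.75 [ 0.4788 -0.3997 -0.0029] [418. 184.]
side opener 0.65 [0.4592 0.0386 0.074 ] [341. 250.]
side opener 0.61 [ 0.5134 -0.1679  0.0018] [366. 221.]
side opener 0.59 [ 0.3103 -0.2501 -0.0026] [454. 232.]
side opener_tip 0.71 [0.567  0.0443 0.0832] [298. 232.]
side opener_tip 0.7 [ 0.4957 -0.5063  0.011 ] [429. 162.]
side opener_tip 0.7 [ 0.4172 -0.2732  0.0118] [419. 209.]
side cover_lip 0.9 [0.596  0.0416 0.0995] [288. 221.]
top opener_tip 0.91 [ 0.419  -0.2739  0.0107] [429. 287.]
top opener_tip 0.82 [ 0.6068 -0.1095  0.0086] [360. 208.]
top opener_tip 0.64 [ 0.493  -0.5051  0.0101] [524. 258.]
```

View pics/s2.png

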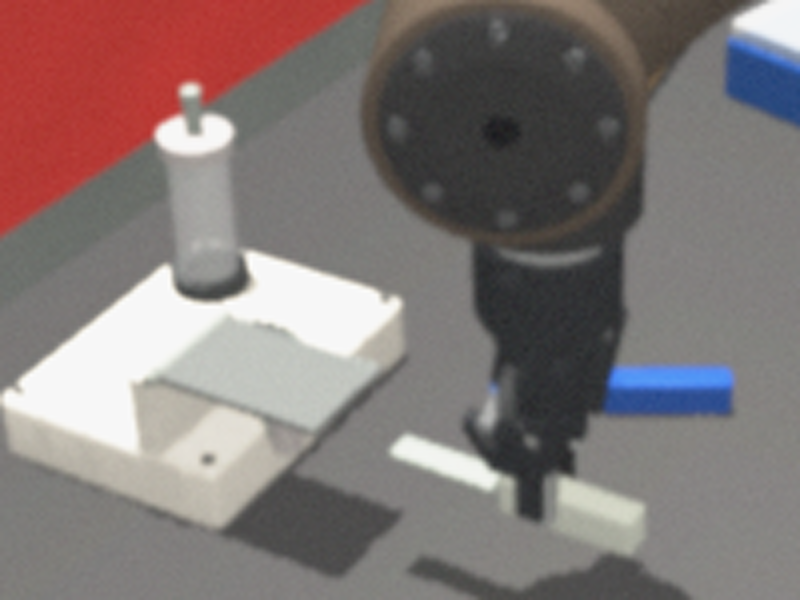

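The blade tip is at crop (400,447), level, and in line with and below the cover's front edge at (345,400). I'm pushing it 5 cm in and starting the lift.

Emit:
drive_tool --pt "2 0.1 0 0 1" --pt "4 0.2 0 0 1" --pt "5 0.2 0 0 1" --pt "5 0.2 0 0 1" --pt "5 0.2 0.8 0 1" --pt "5 0.2 1.6 0 1" --pt "5 0.2 2.2 0 1" --pt "5 0.2 2.8 0 1" --pt "5 0.2 2.8 0 1"

```text
t: 7.05
eef_pos: [0.5198, 0.0403, 0.1246]
eef_rot: [-0.022, 1.0, 0.0, 0.0]
wrist_force: [0.3, -0.4, -4.8]
gripper_width: 0.21
grip_force: 88.1
```

Run:
```python
from h import *
look('side','s3.png',(200,120,400,270),4)
find('side',['opener_tip','cover_lip','knob'])
```

```text
side opener_tip 0.92 [ 0.4198 -0.2735  0.0138] [418. 208.]
side opener_tip 0.77 [ 0.4943 -0.506   0.0102] [429. 162.]
side opener_tip 0.7 [ 0.6033 -0.1138  0.0132] [324. 217.]
side opener_tip 0.66 [0.6173 0.0465 0.1114] [278. 215.]
side cover_lip 0.57 [0.5949 0.0419 0.1145] [288. 215.]
side knob 0.54 [0.6463 0.0391 0.0512] [272. 230.]
```

View pics/s3.png

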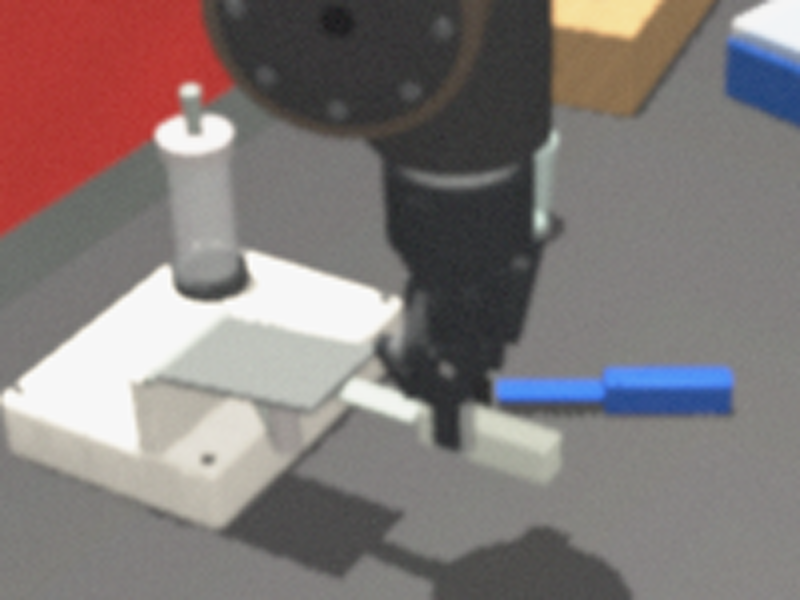

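The blade is under the raised edge (crop (345,390)) and the cover has lifted a little. I'm lifting further.

Emit:
drive_tool --pt "0 0 1 0 1" --pt "0 0 2 0 1" --pt "0 0 3 0 1" --pt "0 0 4 0 1" --pt "0 0 5 0 1" --pt "0 0 6 0 1" --pt "0 0 7 0 1" --pt "0 0 7.5 0 1" --pt "0 0 7.5 0 1" --pt "0 0 7.5 0 1" --pt "0 0 7.5 0 1"

```text
t: 8.62
eef_pos: [0.5198, 0.0403, 0.1989]
eef_rot: [-0.022, 1.0, -0.0, -0.0]
wrist_force: [0.8, -0.8, -0.7]
gripper_width: 0.207
grip_force: 88.6
```

Run:
```python
from h import *
look('side','s4.png',(180,80,400,260),3.6)
find('side',['opener_tip','cover_lip','knob'])
```

```text
side opener_tip 0.85 [0.6139 0.0443 0.1856] [278. 186.]
side opener_tip 0.83 [ 0.6055 -0.1154  0.0119] [323. 216.]
side opener_tip 0.59 [ 0.4172 -0.2737  0.0121] [419. 209.]
side opener_tip 0.53 [ 0.4912 -0.5085  0.01  ] [431. 162.]
side cover_lip 0.98 [0.5943 0.0459 0.0981] [287. 223.]
side knob 0.56 [0.6445 0.0427 0.0515] [271. 231.]
```

View pics/s4.png

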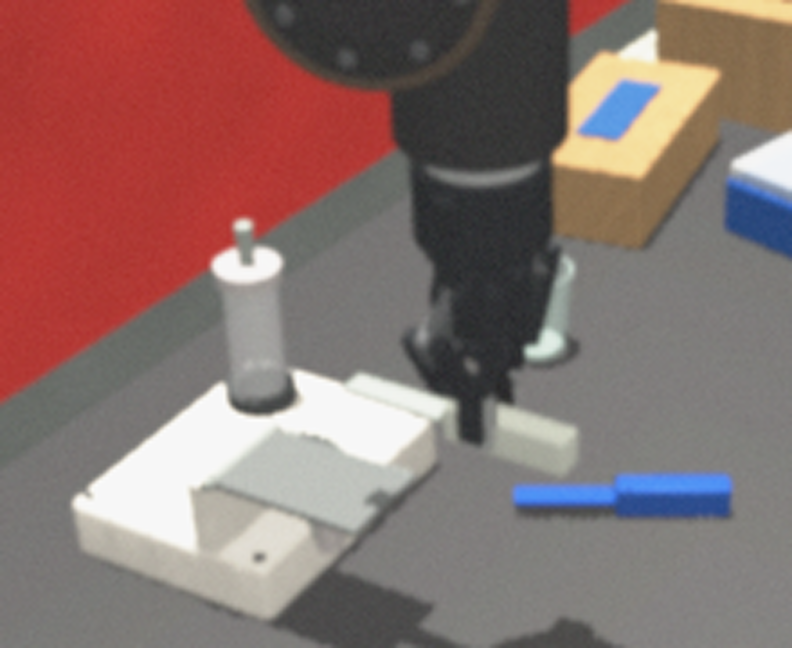

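The blade slid out past the edge just before the snap point. The cover is shut again (crop (355,525)) and the blade is above it. I'll go back and re-enter, this time moving forward while lifting.

Emit:
drive_tool --pt "-5 -0.2 0 0 1" --pt "-5 -0.2 -5 0 1" --pt "-5 -0.2 -10.2 0 1" --pt "-5 -0.2 -10.2 0 1" --pt "-5 -0.2 -10.2 0 1" --pt "-2.5 -0.1 -10.2 0 1" --pt "0 0 -10.2 0 1" --pt "0 0 -10.2 0 1" --pt "0 0 -9 0 1" --pt "0 0 -8 0 1" --pt "0 0 -7.2 0 1" --pt "0.7 0 -6.5 0 1" --pt "1.4 0.1 -5.7 0 1" --pt "2 0.1 -4.9 0 1" --pt "2.5 0.1 -4 0 1" --pt "2.5 0.1 -3 0 1" --pt "2.5 0.1 -2 0 1" --pt "2.5 0.1 -1 0 1" --pt "2.5 0.1 -0.2 0 1" --pt "2.5 0.1 -0.2 0 1"

```text
t: 11.32
eef_pos: [0.5453, 0.0415, 0.1982]
eef_rot: [-0.022, 1.0, 0.0, 0.001]
wrist_force: [-0.8, -0.2, -1.7]
gripper_width: 0.21
grip_force: 88.5
```

Run:
```python
from h import *
look('side','s5.png',(180,80,400,260),3.6)
find('side',['opener_tip','cover_lip','knob','cover'])
```

```text
side opener_tip 0.83 [ 0.6062 -0.1159  0.0108] [323. 217.]
side opener_tip 0.7 [0.6413 0.0481 0.1832] [267. 184.]
side opener_tip 0.64 [ 0.4936 -0.5061  0.0081] [429. 163.]
side opener_tip 0.61 [ 0.4186 -0.2738  0.0122] [419. 208.]
side cover_lip 0.86 [0.7281 0.052  0.2106] [233. 163.]
side cover_lip 0.37 [0.6386 0.0495 0.1863] [267. 184.]
side knob 0.51 [0.6496 0.0431 0.0501] [270. 231.]
side cover 0.63 [0.7072 0.0477 0.1077] [247. 204.]
```

View pics/s5.png

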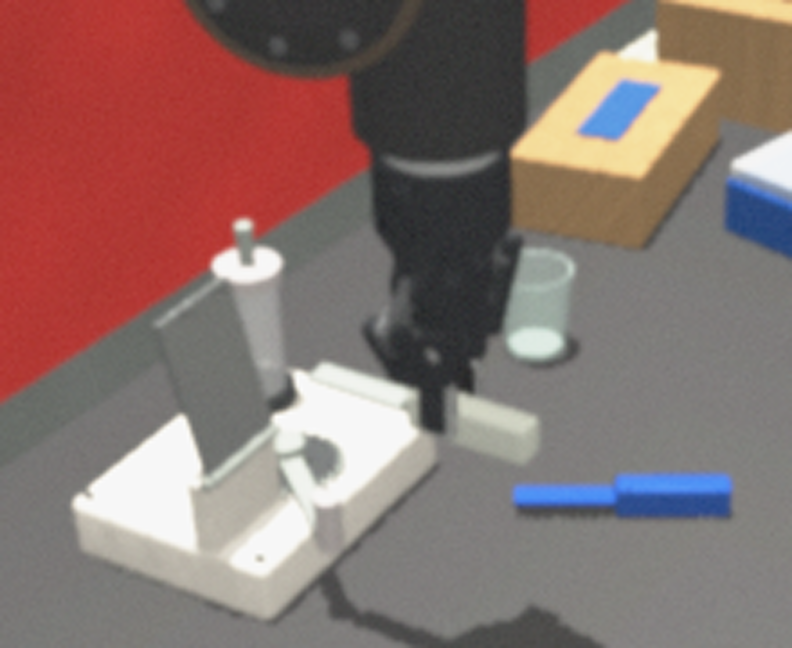

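The cover is open and upright (crop (215,370)), and the knob is free at (328,520). I'm laying the opener back where it was.

Emit:
drive_tool --pt "-5 -0.2 0 0 1" --pt "-7 -5 -3 -0.06 1" --pt "-7 -10 -7 -0.12 1" --pt "-7 -15 -10 -0.18 1" --pt "-6 -20 -10 -0.24 1" --pt "-5 -25 -10 -0.32 1" --pt "-4 -30 -12 -0.32 1" --pt "-3.8 -33.4 -14 -0.32 1" --pt "-3.8 -33.4 -15.5 -0.32 1" --pt "-3.8 -33.4 -16.5 -0.32 1" --pt "-3.8 -33.4 -17 -0.32 1" --pt "-3.8 -33.4 -17.2 -0.32 1" --pt "-3.8 -33.4 -17.2 -0.32 1" --pt "-3.8 -33.4 -17.2 -0.32 1"

```text
t: 13.32
eef_pos: [0.5074, -0.2925, 0.0259]
eef_rot: [0.137, 0.991, -0.0, 0.0]
wrist_force: [-0.6, -0.3, -1.4]
gripper_width: 0.209
grip_force: 88.8
```

Emit:
drive_tool --pt "0 0 -0.1 0 1" --pt "0 0 -0.15 0 1" --pt "0 0 -0.15 0 0.8" --pt "0 0 -0.15 0 0.7" --pt "0 0 -0.15 0 0.5" --pt "0 0 -0.15 0 0.5" --pt "0 0 -0.15 0 0.5" --pt "0 0 3 0 0.5" --pt "0 0 8 0 0.5" --pt "0 0 12 0 0.5" --pt "0 0 12 0 0.5"

```text
t: 14.7
eef_pos: [0.5089, -0.2933, 0.149]
eef_rot: [0.137, 0.991, -0.001, 0.003]
wrist_force: [0.1, -0.3, 0.2]
gripper_width: 0.496
grip_force: 0.0
```

Run:
```python
from h import *
look('side','s6.png',(200,100,480,300),2.8)
find('side',['opener','opener_tip','knob','cover_lip','lever'])
optics.get_image('top');find('top',['opener','opener_tip','knob','lever','pump'])
```

```text
side opener 0.77 [ 0.498  -0.2875  0.002 ] [393. 200.]
side opener 0.75 [ 0.4804 -0.3993 -0.0023] [417. 184.]
side opener 0.67 [ 0.308  -0.2499 -0.0024] [455. 232.]
side opener 0.56 [ 5.128e-01 -1.688e-01 -4.000e-04] [366. 221.]
side opener 0.32 [ 0.6004 -0.3162  0.013 ] [365. 181.]
side opener_tip 0.93 [ 0.6015 -0.318   0.0123] [365. 180.]
side opener_tip 0.79 [ 0.4155 -0.2728  0.0138] [420. 208.]
side opener_tip 0.72 [ 0.7097 -0.2977  0.0025] [328. 176.]
side opener_tip 0.62 [ 0.4962 -0.5092  0.0105] [429. 162.]
side opener_tip 0.59 [ 0.6053 -0.1118  0.0104] [323. 218.]
side opener_tip 0.56 [0.7261 0.0508 0.2102] [234. 163.]
side knob 0.74 [ 0.7079 -0.2985  0.0018] [329. 176.]
side knob 0.68 [0.6466 0.0393 0.0532] [272. 230.]
side cover_lip 0.68 [0.7252 0.0529 0.21  ] [234. 164.]
side lever 0.74 [ 0.7289 -0.0186  0.0498] [259. 208.]
side lever 0.34 [ 0.7308 -0.0211 -0.0022] [261. 224.]
top opener 0.68 [ 0.4917 -0.2848 -0.002 ] [432. 257.]
top opener 0.68 [ 0.4734 -0.3956 -0.0012] [478. 266.]
top opener_tip 0.55 [ 0.492  -0.5043  0.0104] [524. 258.]
top opener_tip 0.54 [ 0.6011 -0.3144  0.0063] [444. 212.]
top knob 0.94 [0.6438 0.0452 0.0521] [295. 187.]
top knob 0.37 [ 0.727  -0.0142  0.047 ] [321. 154.]
top lever 0.61 [ 0.7286 -0.0165  0.0498] [322. 153.]
top pump 0.65 [ 7.289e-01 -2.480e-02 -3.000e-04] [326. 160.]
```

View pics/s6.png

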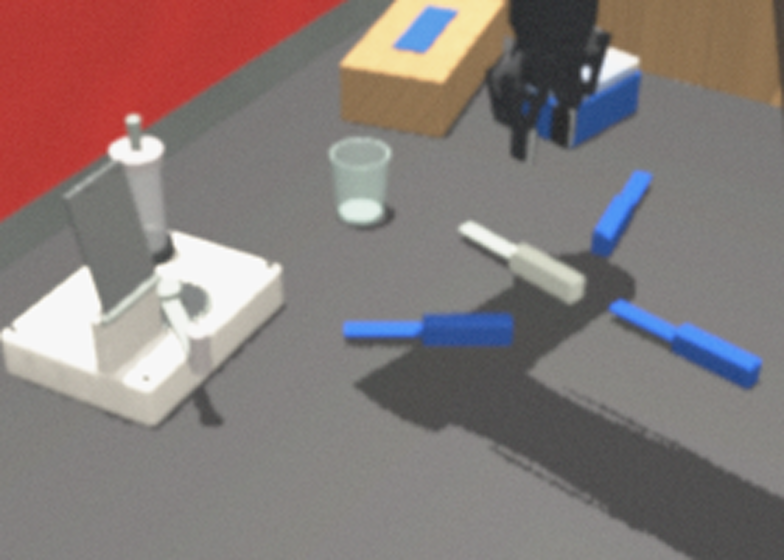

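The opener lies flat at crop (520,262), and the cover is still open. The knob is at crop (195,345), about (0.642, 0.044). I'm moving over it with the jaw line along its path.

Emit:
drive_tool --pt "1 5 0 -0.1 0.5" --pt "2 10 0 -0.2 0.5" --pt "3.5 15 0 -0.3 0.5" --pt "5.5 20 0 -0.377 0.5" --pt "8 25 0 -0.377 0.5" --pt "11 30 0 -0.377 0.5" --pt "13.2 33.8 0 -0.377 0.5" --pt "13.2 33.8 0 -0.377 0.5" --pt "13.2 33.8 0 -0.377 0.5" --pt "13.2 33.8 0 -0.377 0.5" --grip_force 20

```text
t: 16.55
eef_pos: [0.6385, 0.0444, 0.1454]
eef_rot: [0.321, 0.947, -0.0, -0.0]
wrist_force: [-0.5, -0.5, 0.5]
gripper_width: 0.498
grip_force: 0.0
```

Run:
```python
from h import *
s=telemetry.observe();print(s['eef_pos'],s['wrist_force'])
optics.get_image('side');find('side',['knob'])
look('side','s7.png',(200,100,350,280),3.3)
```

```text
[0.63852619 0.04444687 0.14535346] [-0.46797231 -0.54558068  0.52258954]
side knob 0.72 [0.6485 0.04   0.0535] [271. 229.]
side knob 0.68 [ 7.335e-01 -1.840e-02 -4.000e-04] [260. 224.]
```

View pics/s7.png

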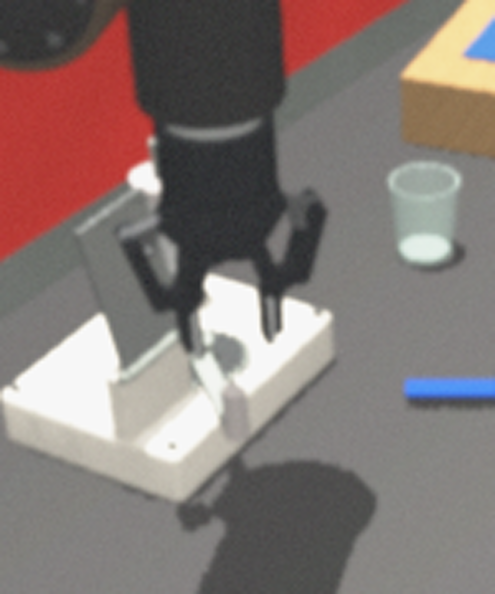

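The fingers straddle the knob (crop (233,405)) from above and the cover is clear of them. I'm going down and closing to a loose cage.

Emit:
drive_tool --pt "0.3 0 -2 0 0.5" --pt "0.3 0 -4 0 0.5" --pt "0.3 0 -5.2 0 0.5" --pt "0.3 0 -6 0 0.5" --pt "0.3 0 -6 0 0.5" --grip_force 20

```text
t: 17.32
eef_pos: [0.6418, 0.0452, 0.085]
eef_rot: [0.32, 0.947, -0.0, -0.0]
wrist_force: [0.1, 0.5, -0.2]
gripper_width: 0.499
grip_force: 0.0
```

Emit:
drive_tool --pt "0 0 0 0 0.7" --pt "0 0 0 0 0.76" --pt "0 0 0 0 0.76" --pt "0 0 0 0 0.76" --pt "0 0 0 0 0.76" --pt "0 0 0 0 0.76" --grip_force 20

```text
t: 18.08
eef_pos: [0.642, 0.0453, 0.0853]
eef_rot: [0.32, 0.947, -0.0, -0.0]
wrist_force: [-0.1, 0.8, -0.1]
gripper_width: 0.242
grip_force: 0.0
```

```bash
python3 -c "
from math import *
a=radians(142.6)
for i in range(0,20):
  p=.04*i; print(round(p,2),round(11*(cos(a+p)-cos(a)),2),round(11*(sin(a+p)-sin(a)),2))"
```

```text
0.0 0.0 0.0
0.04 -0.26 -0.35
0.08 -0.51 -0.72
0.12 -0.74 -1.09
0.16 -0.95 -1.48
0.2 -1.15 -1.87
0.24 -1.34 -2.27
0.28 -1.51 -2.68
0.32 -1.66 -3.09
0.36 -1.79 -3.51
0.4 -1.91 -3.93
0.44 -2.01 -4.36
0.48 -2.1 -4.79
0.52 -2.16 -5.23
0.56 -2.21 -5.66
0.6 -2.25 -6.1
0.64 -2.26 -6.54
0.68 -2.26 -6.98
0.72 -2.24 -7.42
0.76 -2.2 -7.86
```

Emit:
drive_tool --pt "-0.26 -0.35 0 0.04 0.76" --pt "-0.26 -0.35 0 0.04 0.76"

```text
t: 18.32
eef_pos: [0.6401, 0.0424, 0.0854]
eef_rot: [0.301, 0.953, 0.001, 0.001]
wrist_force: [2.7, 3.5, -2.6]
gripper_width: 0.237
grip_force: 2.2
```

Emit:
drive_tool --pt "-0.25 -0.37 0 0.04 0.76" --pt "-0.25 -0.37 0 0.04 0.76"

```text
t: 18.58
eef_pos: [0.6378, 0.039, 0.0854]
eef_rot: [0.282, 0.959, 0.001, 0.001]
wrist_force: [3.6, 5.4, -3.6]
gripper_width: 0.242
grip_force: 3.1
```

Emit:
drive_tool --pt "-0.23 -0.37 0 0.04 0.76" --pt "-0.23 -0.37 0 0.04 0.76"

```text
t: 18.82
eef_pos: [0.6353, 0.0351, 0.0854]
eef_rot: [0.263, 0.965, 0.001, 0.001]
wrist_force: [4.3, 4.5, -2.5]
gripper_width: 0.237
grip_force: 2.7
```

Emit:
drive_tool --pt "-0.21 -0.39 0 0.04 0.76" --pt "-0.21 -0.39 0 0.04 0.76"

```text
t: 19.08
eef_pos: [0.6326, 0.0305, 0.0854]
eef_rot: [0.244, 0.97, -0.0, 0.0]
wrist_force: [1.5, 0.4, -1.0]
gripper_width: 0.238
grip_force: 1.3
```

Emit:
drive_tool --pt "-0.2 -0.39 0 0.04 0.76" --pt "-0.2 -0.39 0 0.04 0.76"

```text
t: 19.32
eef_pos: [0.6302, 0.0263, 0.0854]
eef_rot: [0.225, 0.974, -0.0, -0.0]
wrist_force: [-0.1, 1.1, -0.8]
gripper_width: 0.238
grip_force: 0.5
```

Emit:
drive_tool --pt "-0.19 -0.4 0 0.04 0.76" --pt "-0.19 -0.4 0 0.04 0.76"

```text
t: 19.58
eef_pos: [0.6286, 0.0227, 0.0854]
eef_rot: [0.206, 0.979, 0.0, 0.0]
wrist_force: [1.8, 2.3, -0.4]
gripper_width: 0.242
grip_force: 1.2
```

Emit:
drive_tool --pt "-0.17 -0.41 0 0.04 0.76" --pt "-0.17 -0.41 0 0.04 0.76"

```text
t: 19.82
eef_pos: [0.6272, 0.0191, 0.0854]
eef_rot: [0.186, 0.983, 0.0, 0.0]
wrist_force: [0.5, 5.0, -1.1]
gripper_width: 0.243
grip_force: 2.4
```

Emit:
drive_tool --pt "-0.15 -0.41 0 0.04 0.76" --pt "-0.15 -0.41 0 0.04 0.76"

```text
t: 20.08
eef_pos: [0.6259, 0.0152, 0.0854]
eef_rot: [0.166, 0.986, 0.0, 0.0]
wrist_force: [1.7, 6.1, -1.0]
gripper_width: 0.24
grip_force: 3.3
```

Emit:
drive_tool --pt "-0.13 -0.42 0 0.04 0.76" --pt "-0.13 -0.42 0 0.04 0.76"

```text
t: 20.32
eef_pos: [0.6244, 0.0109, 0.0854]
eef_rot: [0.146, 0.989, 0.0, 0.0]
wrist_force: [1.9, 5.3, -0.9]
gripper_width: 0.24
grip_force: 2.9
```

Emit:
drive_tool --pt "-0.12 -0.42 0 0.04 0.76" --pt "-0.12 -0.42 0 0.04 0.76"

```text
t: 20.58
eef_pos: [0.6229, 0.006, 0.0854]
eef_rot: [0.127, 0.992, -0.0, -0.0]
wrist_force: [2.2, 3.1, 0.4]
gripper_width: 0.239
grip_force: 1.4
```

Emit:
drive_tool --pt "-0.1 -0.43 0 0.04 0.76" --pt "-0.1 -0.43 0 0.04 0.76"

```text
t: 20.82
eef_pos: [0.6216, 0.0014, 0.0853]
eef_rot: [0.107, 0.994, -0.0, -0.0]
wrist_force: [1.2, 1.2, 0.4]
gripper_width: 0.239
grip_force: 0.7
```

Emit:
drive_tool --pt "-0.09 -0.43 0 0.04 0.76" --pt "-0.09 -0.43 0 0.04 0.76"

```text
t: 21.08
eef_pos: [0.6209, -0.0026, 0.0853]
eef_rot: [0.087, 0.996, -0.0, -0.0]
wrist_force: [1.0, 2.5, -0.7]
gripper_width: 0.237
grip_force: 1.3
```

Emit:
drive_tool --pt "-0.06 -0.44 0 0.04 0.76" --pt "-0.06 -0.44 0 0.04 0.76"

```text
t: 21.32
eef_pos: [0.6204, -0.0065, 0.0853]
eef_rot: [0.067, 0.998, 0.0, 0.0]
wrist_force: [0.2, 5.2, 0.5]
gripper_width: 0.239
grip_force: 2.6
```

Emit:
drive_tool --pt "-0.05 -0.43 0 0.04 0.76" --pt "-0.05 -0.43 0 0.04 0.76"

```text
t: 21.58
eef_pos: [0.62, -0.0105, 0.0853]
eef_rot: [0.047, 0.999, 0.0, 0.0]
wrist_force: [0.7, 7.0, 0.2]
gripper_width: 0.237
grip_force: 3.4
```

Emit:
drive_tool --pt "-0.04 -0.44 0 0.04 0.76" --pt "-0.04 -0.44 0 0.04 0.76"

```text
t: 21.82
eef_pos: [0.6197, -0.015, 0.0854]
eef_rot: [0.027, 1.0, 0.0, 0.0]
wrist_force: [0.5, 6.3, 0.1]
gripper_width: 0.238
grip_force: 3.1
```

Emit:
drive_tool --pt "-0.01 -0.44 0 0.04 0.76" --pt "-0.01 -0.44 0 0.04 0.76"

```text
t: 22.08
eef_pos: [0.6194, -0.0199, 0.0853]
eef_rot: [0.007, 1.0, -0.0, -0.0]
wrist_force: [1.1, 3.0, 0.7]
gripper_width: 0.241
grip_force: 1.6
```

Emit:
drive_tool --pt "0 -0.44 0 0.04 0.76" --pt "0 -0.44 0 0.04 0.76"

```text
t: 22.32
eef_pos: [0.6193, -0.0247, 0.0853]
eef_rot: [-0.013, 1.0, -0.0, -0.0]
wrist_force: [-0.0, 1.1, 0.9]
gripper_width: 0.24
grip_force: 0.8
```

Emit:
drive_tool --pt "0.02 -0.44 0 0.04 0.76" --pt "0.02 -0.44 0 0.04 0.76" --pt "0.02 -0.44 0 0.04 0.76"

```text
t: 22.7
eef_pos: [0.6195, -0.0287, 0.0853]
eef_rot: [-0.033, 0.999, 0.0, -0.0]
wrist_force: [1.3, 2.7, 0.5]
gripper_width: 0.236
grip_force: 1.4
```

Emit:
drive_tool --pt "0.02 -0.22 0 0.02 0.76" --pt "0.02 -0.22 0 0.02 0.76" --pt "0.02 -0.22 0 0.02 0.76" --pt "0.02 -0.22 0 0.02 0.76"

```text
t: 23.2
eef_pos: [0.6197, -0.0309, 0.0853]
eef_rot: [-0.044, 0.999, 0.0, -0.0]
wrist_force: [0.3, 3.3, 0.8]
gripper_width: 0.245
grip_force: 2.3
```

Run:
```python
from h import *
s=telemetry.observe();print(s['t'],s['eef_pos'],s['wrist_force'])
for c in('side','top','side','top'):
  optics.get_image(c);find(c,['knob','lever'])
```

```text
23.2 [ 0.61973871 -0.03093725  0.08531915] [0.27776016 3.30955821 0.75375687]
side knob 0.57 [ 0.6259 -0.0306  0.0499] [297. 218.]
side knob 0.47 [0.7081 0.0493 0.1034] [246. 206.]
side lever 0.67 [ 0.7286 -0.0199  0.0505] [260. 207.]
top knob 0.35 [ 0.6248 -0.0283  0.0574] [326. 194.]
side knob 0.51 [ 0.6248 -0.0347  0.0505] [298. 218.]
side lever 0.67 [ 0.7307 -0.0197  0.0501] [259. 207.]
top knob 0.37 [ 0.6219 -0.0289  0.0544] [327. 196.]
```

The force pattern shows three swells and drops, and the lever now sits in the third notch. I'll close gently on the knob, backing off 1 mm for the slack.

Emit:
drive_tool --pt "0 0 0 0 0.78" --pt "0 0.05 0 0 0.8" --pt "0 0.1 0 0 0.85" --pt "0 0.1 0 0 1" --pt "0 0.1 0 0 1" --pt "0 0.1 0 0 1" --pt "0 0.1 0 0 1" --pt "0 0.1 0 0 1" --grip_force 20

```text
t: 24.8
eef_pos: [0.6196, -0.0302, 0.0854]
eef_rot: [-0.044, 0.999, -0.0, -0.0]
wrist_force: [-3.3, 4.2, 5.1]
gripper_width: 0.199
grip_force: 20.2
```

Run:
```python
from h import *
s=telemetry.observe();print(s['t'],s['eef_pos'],s['wrist_force'],s['gripper_width'],s['grip_force'])
for c in('side','top'):
  optics.get_image(c);find(c,['knob','cover_lip','opener','jar','rack','beaker'])
```

```text
24.8 [ 0.61961001 -0.03015388  0.08535841] [-3.25140081  4.16266089  5.14329199] 0.1986401495508881 20.233018398284912
side knob 0.74 [ 0.6295 -0.0311  0.051 ] [295. 218.]
side cover_lip 0.63 [0.7295 0.0537 0.2097] [232. 164.]
side opener 0.93 [ 0.3088 -0.2513 -0.0013] [455. 231.]
side opener 0.7 [ 0.4942 -0.2868  0.004 ] [394. 200.]
side opener 0.53 [ 0.4776 -0.3992  0.0007] [418. 183.]
side jar 0.61 [ 6.587e-01  3.445e-01 -1.000e-04] [176. 327.]
side rack 0.97 [0.3792 0.3023 0.0011] [302. 373.]
side rack 0.25 [ 7.298e-01 -2.080e-02 -4.000e-04] [261. 224.]
side beaker 0.7 [ 0.7075 -0.2982  0.0022] [329. 176.]
top knob 0.47 [ 0.6223 -0.0288  0.0549] [327. 196.]
top opener 0.79 [ 0.4905 -0.2849 -0.0052] [432. 258.]
top opener 0.67 [ 0.3116 -0.2509 -0.0021] [419. 334.]
top opener 0.57 [ 0.5107 -0.1679  0.0042] [384. 248.]
top beaker 0.57 [ 0.709  -0.3049  0.0016] [438. 170.]
```

```bash
python3 -c "
from workcell import sign_off
print(sign_off())"
```

```text
the job is handed in; nothing more can be done
None
```

I levered the cover open with the white opener on the second try (the blade slipped off just before the snap point on the first), laid the opener flat back where it was, and handed in with the gripper still holding the priming lever at the third click by force feel and position (about 0.73 rad).

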